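# Set up a bench proofing press for the next print

### The arm

A 6-joint arm with a two-finger parallel gripper is mounted at the origin on the work surface. World frame = base frame: x ahead of the robot, y to its left, z up, the work surface at z = 0. Lengths are in m, angles in rad, forces in N, time in s.
With the tool pointing down it reaches from about 0.3 to 0.75 m from the base axis. Payload 8.5 kg.
Tool frame: the origin (TCP) lies at the very end of the fingers, on their centre line; the grasp point (between the pads) lies 19 mm behind it; z points along the fingers, y is the direction in which the jaws open and shut (so a half turn about z gives the same grasp; the last joint's range is limited). The gripper opens to 88 mm and grips with 3 to 60 N. Pads are 18 mm wide; open, the fingers measure 123 mm over their backs; the gripper's body (75 mm by 187 mm) begins 45 mm behind the grasp point.
Start: joints at [0.968, 0.381, 1.297, -0, 1.464, -0.215], TCP at [0.208, 0.509, 0.239] pointing down, gripper open.
Joint ranges: [-3.11, 3.11], [-0.89, 2.33], [0.22, 2.48], [-1.42, 4.56], [0.17, 2.85], [-2.88, 2.88]. Speed limits (rad/s): [2.39, 2.39, 3.14, 3.14, 3.14, 3.14].

### API

Orientations are given as a unit quaternion [x, y, z, w].
In Python, from station import sense, snapshot, sign_off gives the robot as it stands.
- The arm moves only by the tool apply_moves, never from a script. Its argument "series" is text: rows parted by semicolons, each of 5 numbers parted by spaces: the shift along the tool's x, y, z in mm, then the turn about the tool's z in degrees, then the opening in per cent of the stroke, from 0 (shut) to 100 (fully open). A call has 1 to 12 rows; each row is the pose to reach, as a shift and turn from the pose commanded when the call began, along the tool's axes at that moment; what a row does not reach only later rows make up. A row lasts 1/10 s, in which the tool goes at most 50 mm and 8.59 degrees, less where a joint would pass 70% of its speed; a pose out of reach is approached as far as the arm can. A call with a gripper value outside its range is refused whole. The fingers move at their own pace and stop on an object; "squeeze" is the grip in N (left out, the last holds). Time passes only in rows, so rows that repeat a pose let the fingers close. It gives the time, the measured TCP pose, the force and the opening at its end, in the units of the state.
- sense(): the state, without advancing time (a new reading comes with each control period).
- snapshot(name): name is "side" or "top"; returns a dict with "img" (384x512x3 uint8, red, green, blue), "fx", "fy", "cx", "cy" (pixels), "camera_from_world" (4x4, takes a point from world to camera coordinates). Camera axes: x right, y up, looking along -z (the intrinsics and any distortion apply to the point x, -y, -z); pixel columns grow to the right and rows downward; lengths in m; the calibration is good to about 2 mm. A picture is of the moment at which its call begins. There is no depth.
- sign_off(): hands the job in, once; it reports no verdict.
The state is a dict: "time_s": time; "joint_pos": joint angles; "dq": joint speeds; "effort": joint torques, N m; "eef_pos": TCP position; "ee_rot": TCP orientation; "force": force on the tool from outside, world axes, zero at the start; "ft_torque": the same for the moment, N m; "width": finger opening in m.
Only numpy, scipy, OpenCV 4.12 (cv2) and the standard library are available. Lean on these libraries where they do the work, as an engineer would, in place of code of your own. Each camera call takes 0.05 s, during which the arm holds its last target. There are 200 camera calls.

### The job

Set up the proofing press for the next print. Roll the thumbwheel with a fingertip until the nose of the side guide lines up with the nose of the index tab on the ruler (do not push the guide itself), and turn the impression knob until its pointer stands at the one long mark on its dial. Leave the tab, the dial ring and everything else where they are.

Things in the scene. Friction and masses are not known exactly. Their poses are not given: they have to be found in the camera images.
- press_bed (a point): Centre of the bed top (40 mm above the table) of the grey bench proofing press, fixed, 400 mm wide. Axes of the press: x from its near control rail (x -150 to -70 mm, top 50 mm above the table) over the bed to the black cylinder (x +165, top 98 mm above the table), y along the rail, z up. On the rail: thumbwheel at (-112, +120) mm, impression knob at (-112, -120), ruler and tab between.
- wheel_top (a point): Top of the knurled steel thumbwheel, mid-width, 56 mm above the table. Radius 25, 14 mm wide, axle along the press's x, in a close slot: only the top 6 mm shows and it cannot be pinched. Rigid, not sprung: touch down on its top until a few N are felt, then drag along the press's y and it rolls with the fingertip. Axes as the press; this point does not turn.
- thumbwheel (a joint): Angle of the thumbwheel, 0 at the start; grows as its top is dragged towards the press's -y (towards the knob), which moves the side guide the same way: 15 mm per rad, or 0.6 mm per mm of rim. Dragging to +y moves it back. About 1 N at the rim turns it; it stays where it is left. The job takes 33 to 100 mm of rim, so several strokes.
- guide_tip (a point): Tip of the nose of the side guide, 54 mm above the table; it points to the press's -x. The guide slides along the press's y, driven by the thumbwheel; at the start the tip is 55 mm to +y of the press's middle, and 20 to 60 mm to the +y side of the tab. Axes as the press.
- guide: The side guide: a dark steel block (36 x 16 x 18 mm) on the bed just behind the rail, with a thin steel fence (62 x 4 x 10 mm) reaching on over the bed. Origin 14 mm below guide_tip.
- tab_tip (a point): Tip of the nose of the index tab, a dark steel clip 16 x 12 x 5 mm on the ruler on the rail's top; it points to the press's +x, at the guide's path. Stiff, not to be moved. The guide is set when guide_tip and this point have the same place along the press's y (they stay 3 mm apart in x). Axes as the press.
- knob_grip (a point): Grip point on the impression knob's axis, 73.5 mm above the table. The black knob is an upright bar 44 mm long, 12 wide, 59.5 to 83.5 mm above the table, on a disc of radius 21. Pinch it across the bar. The bar lies along this frame's x axis; the pointer (wedge at the foot, and the white line on top from the middle towards it) is at the -x end.
- knob (a joint): Angle of the knob, growing counter-clockwise seen from above; 0 = pointer straight to the press's -x; stops at -1.9 and 1.2 rad. Light friction (0.03 N m), stays where it is left. At the start it is 0.5 to 1.6 rad clockwise of the long mark.
- dial_mark (a point): Point on the one long black mark of the aluminium dial ring (radius 40 mm, top 53 mm above the table) under the knob, 32 mm from the knob's axis. This frame's x axis points from the mark to the knob's axis: the knob is set when knob_grip's x axis points the same way. The ring is stiff and not to be turned.
- woodblock: Bystander: carved woodblock 90 x 110 x 22 mm lying on the bed. Origin: centre of its underside.
- small_tin: Bystander: small tin, radius 24, height 35 mm, standing on the bed. Origin: centre of its underside.
- brayer: Bystander: ink roller, 100 mm wide, with a wooden handle, on the table to the robot's left. Origin: below the middle of the roller.
- ink_jar: Bystander: jar, radius 36, height 70 mm, on the table to the robot's left. Origin: centre of its underside.
- wash_bottle: Bystander: bottle, radius 31, height 190 mm, on the table to the robot's right. Origin: centre of its underside.
- palette_knife: Bystander: spatula lying on a glass slab to the robot's right. Origin: centre of its underside.
- gouge: Bystander: carving tool lying on the table to the robot's right. Origin: centre of its underside.

How it is judged:
By the outcome, as a careful person would: the job done as asked, in the order asked, and still so for the second after the job is handed in, with the robot touching nothing.
It also fails if it takes over 67 s, if anything falls off the work surface, if the arm or the gripper's body presses on something with over 40 N, if the wrist force passes 120 N, or if a joint passes its speed limit or range.

## Working session

There is one attempt and no reset: what is moved stays moved. The work goes in short steps, Python scripts to look and compute and a tool call to move; the robot and the scene stay as the last step left them, time stands still between calls to the robot, and variables do not carry over. Pictures are saved under pics/ and viewed, about 8 in all and at most 12, crops included, and the job is handed in when it is done.

Besides the shell and the picture viewer there is one more tool, called after "Request:" as name(argument=value, ...) on one line, values as JSON. apply_moves: Moves the arm, as the interface text tells. Its arguments: {"type":"object","properties":{"series":{"type":"string"},"squeeze":{"type":"number"}},"required":["series"]}

```bash
mkdir -p pics; ls
python3 - <<'E'
from station import sense, snapshot
import cv2,numpy as np
s=sense();print({k:np.round(v,3).tolist() for k,v in s.items()})
for n in("top","side"):
    d=snapshot(n);cv2.imwrite(f"pics/{n}0.png",d["img"][:,:,::-1]);print(n,{k:(np.round(v,4).tolist()) for k,v in d.items() if k!="img"})
a=cv2.imread("pics/top0.png");b=cv2.imread("pics/side0.png")
E
```

```text
pics
{'time_s': 0.0, 'joint_pos': [0.968, 0.381, 1.298, -0.0, 1.464, -0.215], 'dq': [0.0, 0.0, 0.001, 0.0, -0.0, -0.0], 'effort': [-0.001, -43.793, -22.455, 0.071, 0.035, -0.0], 'eef_pos': [0.208, 0.509, 0.238], 'ee_rot': [0.193, 0.981, -0.001, -0.0], 'force': [0.809, 0.85, 0.015], 'ft_torque': [0.017, -0.039, -0.042], 'width': 0.088}
top {'fx': 365.4026, 'fy': 365.4026, 'cx': 249.7282, 'cy': 184.5927, 'camera_from_world': [[-0.0204, -0.9998, 0.0071, -0.0124], [0.9814, -0.0186, 0.1911, -0.5391], [-0.1909, 0.0109, 0.9815, -1.2817], [0.0, 0.0, 0.0, 1.0]]}
side {'fx': 355.1611, 'fy': 355.1611, 'cx': 260.0578, 'cy': 192.9799, 'camera_from_world': [[-0.9867, -0.1624, -0.0049, 0.5539], [0.1116, -0.6993, 0.7061, -0.1203], [-0.1181, 0.6961, 0.7081, -1.0757], [0.0, 0.0, 0.0, 1.0]]}
```

View pics/top0.png

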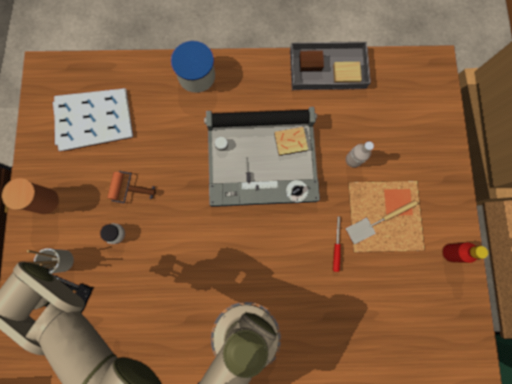

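View pics/side0.png

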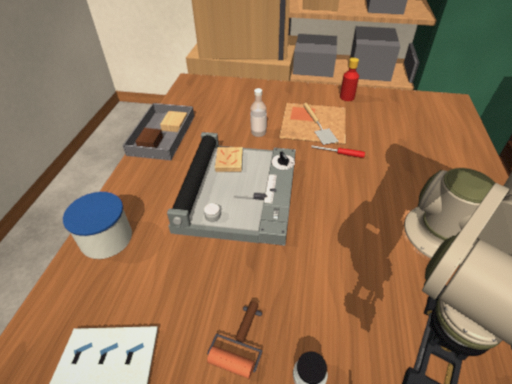

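The top view shows the press over columns 208–320, rows 110–205: knob near (297,188), guide near (248,172), wheel near (232,192). I'll enlarge both views.

Run:
```python
import cv2,numpy as np
a=cv2.imread("pics/top0.png")[160:212,204:324];b=cv2.imread("pics/side0.png")[140:250,170:300]
cv2.imwrite("pics/topz.png",cv2.resize(a,None,fx=6.6,fy=6.6,interpolation=cv2.INTER_CUBIC))
cv2.imwrite("pics/sidez.png",cv2.resize(b,None,fx=5.4,fy=5.4,interpolation=cv2.INTER_CUBIC))
```

```text
(no output)
```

View pics/topz.png

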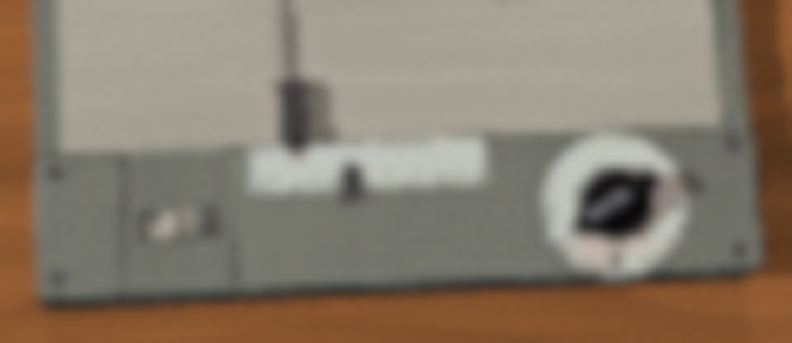

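View pics/sidez.png

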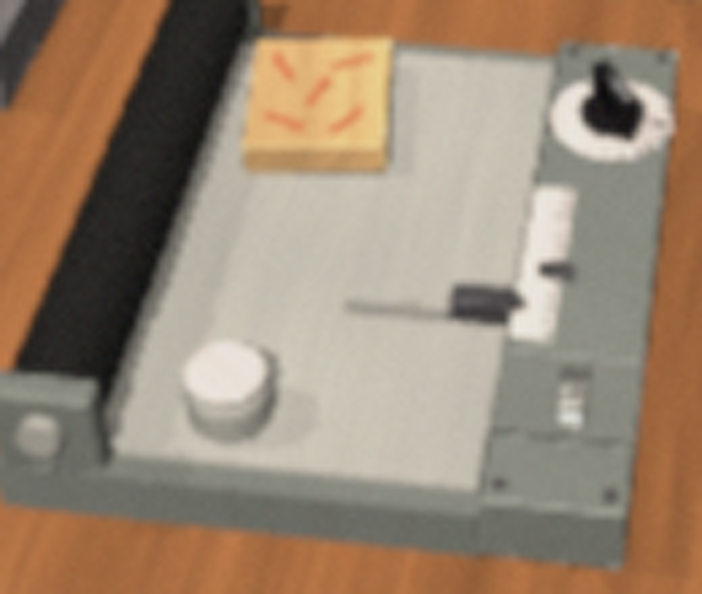

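Top zoom: dial centred near (615,205), long-mark candidate at its foot (615,258), knob bar from (580,225) to (655,180) with the white line towards (585,215); wheel near (178,222), tab (351,183), guide nose (298,148). The side zoom agrees: guide nose (520,300), tab (555,270), wheel (571,400). Next I'll turn these into positions.

```bash
cat > h.py <<'E'
import cv2,numpy as np
from station import sense, snapshot
def grab(n,k=4):
    ds=[snapshot(n) for _ in range(k)];d=ds[0];d["img"]=np.mean([x["img"].astype(float) for x in ds],0);return d
def ray(d,px,z):
    M=d["camera_from_world"];R,t=M[:3,:3],M[:3,3];o=-R.T@t
    v=R.T@np.array([(px[0]-d["cx"])/d["fx"],-(px[1]-d["cy"])/d["fy"],-1.]);return o+v*(z-o[2])/v[2]
def proj(d,p):
    M=d["camera_from_world"];c=M[:3,:3]@np.asarray(p,float)+M[:3,3];return np.array([d["cx"]-d["fx"]*c[0]/c[2],d["cy"]+d["fy"]*c[1]/c[2]])
def wcent(w,x0,y0):
    ys,xs=np.mgrid[:w.shape[0],:w.shape[1]];return np.array([(w*xs).sum(),(w*ys).sum()])/w.sum()+[x0,y0]
E
python3 - <<'E'
from h import *
W={}
for n,kb,wb in(("top",(284,176,312,206),(224,188,240,198)),("side",(270,150,298,172),(270,206,281,222))):
    d=grab(n);W[n]=d;np.save(f"pics/{n}.npy",d["img"])
    g=d["img"].min(2)
    # dial: bright region, hull, ellipse
    x0,y0,x1,y1=kb;m=cv2.resize(g[y0:y1,x0:x1],None,fx=8,fy=8,interpolation=cv2.INTER_CUBIC)
    sat=cv2.resize(d["img"].max(2)[y0:y1,x0:x1],None,fx=8,fy=8,interpolation=cv2.INTER_CUBIC)
    m=((m>155)).astype(np.uint8)
    c=max(cv2.findContours(m,cv2.RETR_EXTERNAL,cv2.CHAIN_APPROX_NONE)[0],key=cv2.contourArea)
    e=cv2.fitEllipse(cv2.convexHull(c));ep=(np.array(e[0])+.5)/8-.5+[x0,y0]
    P=ray(d,ep,.053)
    x0,y0,x1,y1=wb;r=g[y0:y1,x0:x1];w=np.clip(r-np.median(r)-25,0,None);wc=wcent(w,x0,y0)
    Q=ray(d,wc,.056);v=Q-P
    print(n,"dial",ep.round(2),np.round(np.array(e[1])/8,1),P.round(4),"wheel",wc.round(2),Q.round(4),"dist",np.linalg.norm(v[:2]),"yaw(y axis)",np.degrees(np.arctan2(-v[0],v[1])))
    print(np.round(r).astype(int))
E
```

```text
top dial [295.87 189.78] [19.  20.7] [ 0.5161 -0.1905  0.053 ] wheel [228.72 193.65] [0.506  0.0538 0.056 ] dist 0.24452078888346526 yaw(y axis) 2.372856786423717
[[104 104 104 104 104 104 105 105 105 106 107 106 106 104 106 108]
 [103 105 104 105 105 104 104 104 105 106 106 106 106 105 106 108]
 [104 104 104 104 104 104 104 106 106 106 104 101 100 103 105 108]
 [101  99  98 101 108 112 111 112 114 109 100  91  90  98 104 108]
 [ 97  88  88 100 121 133 126 120 122 114  99  86  85  96 104 106]
 [ 95  87  94 112 136 148 134 120 122 116  97  82  82  94 102 105]
 [ 96  90 105 127 144 149 130 114 115 109  92  78  78  90 100 104]
 [ 97  90 104 125 136 133 116 104 102  99  90  83  84  93 101 102]
 [100  94  98 108 112 109 102  97  98  99  98  98  98 101 102 100]
 [102 100 100 102 103 102 101 101 103 104 105 106 105 105 102  98]]
side dial [282.64 161.54] [16.  23.2] [ 0.5133 -0.1927  0.053 ] wheel [275.07 216.08] [0.5056 0.063  0.056 ] dist 0.25579462128691155 yaw(y axis) 1.723233034626366
[[128 132 134 133 134 135 136 138 136 133 133]
 [128 128 129 125 121 118 121 123 124 126 129]
 [129 128 128 119 108 104 108 110 108 116 127]
 [130 129 128 117 105 102 100 103 101 110 127]
 [129 128 127 122 120 123 116 116 116 117 128]
 [128 128 126 134 150 148 133 131 126 121 129]
 [127 127 122 140 162 154 136 132 124 120 126]
 [128 127 124 138 159 156 146 139 123 122 127]
 [128 126 126 150 178 180 174 154 123 122 126]
 [127 126 126 151 176 172 167 146 116 122 126]
 [126 127 129 159 190 194 191 160 118 123 126]
 [126 127 132 166 203 210 208 178 124 124 126]
 [127 127 129 144 166 173 179 162 125 125 126]
 [127 126 124 125 130 139 148 139 126 126 128]
 [115 114 111 112 112 119 125 126 124 125 126]
 [116 114 113 118 122 124 126 122 118 116 115]]
```

```bash
cat >> h.py <<'E'
YAW=np.radians(2.0);DI=np.array([.5147,-.1916])
ex=np.array([np.cos(YAW),np.sin(YAW)]);ey=np.array([-np.sin(YAW),np.cos(YAW)])
OFF={"top":np.zeros(2),"side":np.zeros(2)}
def rect(d,n,cx,cy,h,z,s=4,dial=True):
    """sample image on plane z, press coords: up=+x, left=+y, about (cx,cy), half size h mm, s px/mm"""
    k=np.arange(-h*s,h*s+1)/s;Y,X=np.meshgrid(cy-k,cx-k)
    w=DI+OFF[n]+((X+112)[...,None]*ex+(Y+120)[...,None]*ey)/1000
    M=d["camera_from_world"];c=np.dstack([w,np.full(X.shape,z)])@M[:3,:3].T+M[:3,3]
    return cv2.remap(d["img"].astype(np.float32),(d["cx"]-d["fx"]*c[...,0]/c[...,2]).astype(np.float32),(d["cy"]+d["fy"]*c[...,1]/c[...,2]).astype(np.float32),cv2.INTER_CUBIC)
E
# dial centres seen per view: remove per-view calibration offset
cat >> h.py <<'E'
OFF={"top":np.array([.5161,-.1905])-DI,"side":np.array([.5133,-.1927])-DI}
E
python3 - <<'E'
from h import *
rows=[]
for n in("top","side"):
    d=snapshot(n);d["img"]=np.load(f"pics/{n}.npy")
    K=rect(d,n,-112,-120,46,.053);G=rect(d,n,-85,35,46,.054)
    rows.append(np.hstack([K,G]))
    # polar profile of ring
    P=cv2.warpPolar(K.min(2),(184,120),(184,184),184,cv2.WARP_POLAR_LINEAR)  # rows 3deg from image right cw
    pr=P[:,31*4:37*4].mean(1);print(n,"angle from image-down, ccw+, brightness")
    print(" ".join(f"{(((90-3*i)+180)%360)-180}:{int(v)}" for i,v in enumerate(pr)))
o=np.vstack(rows);o=np.clip(o,0,255)[:,:,::-1];print(o.shape);cv2.imwrite("pics/rect.png",cv2.resize(o,None,fx=.8,fy=.8))
E
```

```text
top angle from image-down, ccw+, brightness
90:126 87:127 84:130 81:134 78:143 75:151 72:160 69:166 66:172 63:176 60:178 57:180 54:179 51:178 48:178 45:177 42:176 39:175 36:175 33:175 30:175 27:175 24:176 21:177 18:178 15:175 12:169 9:160 6:148 3:139 0:137 -3:143 -6:151 -9:158 -12:162 -15:163 -18:164 -21:165 -24:165 -27:167 -30:169 -33:170 -36:169 -39:167 -42:164 -45:163 -48:163 -51:163 -54:167 -57:172 -60:178 -63:180 -66:177 -69:171 -72:164 -75:161 -78:159 -81:158 -84:157 -87:158 -90:161 -93:162 -96:164 -99:164 -102:163 -105:162 -108:162 -111:162 -114:163 -117:163 -120:163 -123:164 -126:162 -129:162 -132:162 -135:162 -138:163 -141:162 -144:160 -147:158 -150:158 -153:159 -156:161 -159:163 -162:165 -165:164 -168:165 -171:167 -174:169 -177:169 -180:170 177:170 174:170 171:170 168:168 165:167 162:167 159:169 156:171 153:174 150:176 147:178 144:179 141:180 138:181 135:181 132:180 129:179 126:176 123:174 120:168 117:159 114:149 111:137 108:128 105:123 102:122 99:123 96:124 93:125
side angle from image-down, ccw+, brightness
90:104 87:115 84:120 81:121 78:131 75:141 72:154 69:166 66:178 63
[... 304 characters left out ...]
 -63:206 -66:210 -69:204 -72:196 -75:196 -78:201 -81:207 -84:210 -87:206 -90:203 -93:204 -96:207 -99:211 -102:212 -105:212 -108:210 -111:210 -114:211 -117:214 -120:214 -123:214 -126:214 -129:214 -132:215 -135:214 -138:213 -141:214 -144:215 -147:214 -150:213 -153:213 -156:211 -159:210 -162:210 -165:209 -168:209 -171:210 -174:210 -177:210 -180:211 177:211 174:211 171:210 168:210 165:211 162:212 159:214 156:215 153:216 150:217 147:219 144:219 141:217 138:215 135:214 132:213 129:212 126:207 123:194 120:175 117:142 114:97 111:54 108:26 105:19 102:20 99:35 96:59 93:84
(738, 738, 3)[ WARN:0@4.712] global loadsave.cpp:1063 imwrite_ Unsupported depth image for selected encoder is fallbacked to CV_8U.
```

View pics/rect.png

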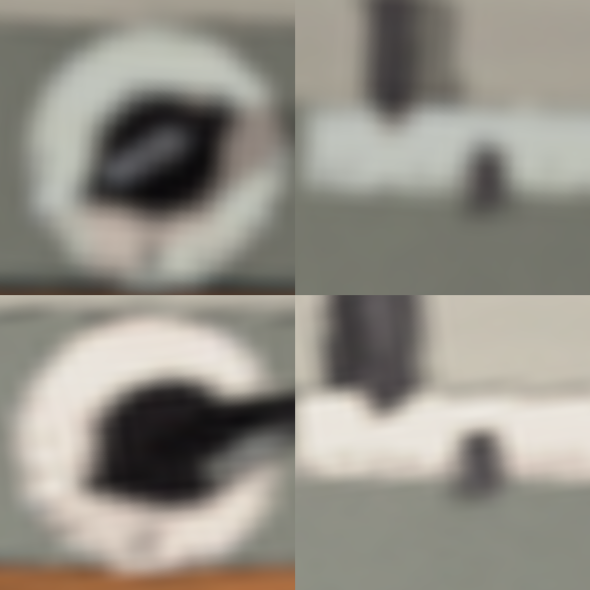

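The rectified view shows the long mark at about −0.7° from press −x and the pointer at about −63° (lower left). The guide nose is about 29.7 mm to +y of the tab, which is about 49.5 mm of rim. The wheel top is at about (0.506, 0.048). I'll move over it with the gripper shut.

Request:
apply_moves(series="-445 -303 0 -24 0;-445 -303 0 -24 0;-445 -303 0 -24 0;-445 -303 0 -24 0;-445 -303 0 -24 0;-445 -303 0 -24 0;-445 -303 0 -24 0;-445 -303 0 -24 0;-445 -303 0 -24 0;-445 -303 60 -24 0;-445 -303 110 -24 0;-445 -303 160 -24 0", squeeze=10)

```text
time_s: 1.8
eef_pos: [0.4986, 0.0712, 0.1252]
ee_rot: [-0.014, 1.0, -0.0, 0.002]
force: [0.9, 0.6, -0.0]
width: 0.0006
```

Request:
apply_moves(series="0 0 0 0 0;0 0 0 0 0;0 0 0 0 0")

```text
time_s: 2.1
eef_pos: [0.4973, 0.0743, 0.128]
ee_rot: [-0.016, 1.0, -0.0, 0.002]
force: [-0.1, -0.0, 0.2]
width: 0.0005
```

Request:
apply_moves(series="-8 -15 30 0 0;-8 -15 50 0 0;-8 -15 60 0 0;-8 -15 66 0 0;-8 -15 66 0 0;-8 -15 66 0 0;-8 -15 66 0 0")

```text
time_s: 2.8
eef_pos: [0.5056, 0.0588, 0.0605]
ee_rot: [-0.016, 1.0, -0.0, 0.001]
force: [-0.5, -0.3, -0.9]
width: 0.0004
```

Run:
```python
from h import *
ims=[]
for n,(x0,y0,x1,y1) in(("top",(200,120,300,212)),("side",(200,150,300,242))):
    d=snapshot(n);ims.append(cv2.resize(d["img"][y0:y1,x0:x1,::-1],None,fx=4,fy=4,interpolation=cv2.INTER_CUBIC))
cv2.imwrite("pics/w1.png",np.hstack(ims));s=sense();print(s["eef_pos"],s["force"])
```

```text
[0.50542064 0.05873833 0.0601691 ] [ 0.22897425 -0.05915974  0.3396578 ]
```

View pics/w1.png

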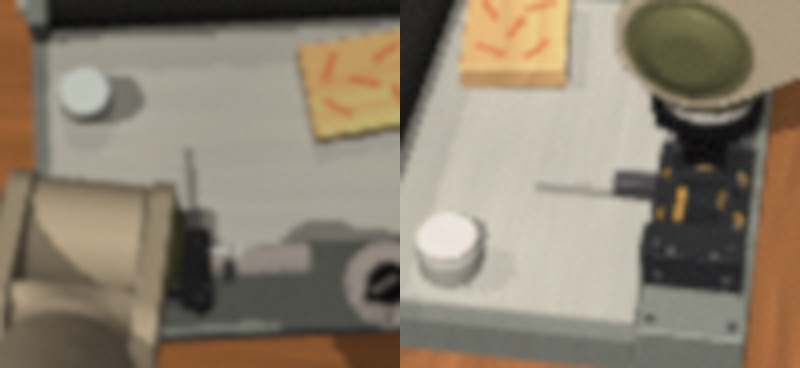

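The gripper hangs over the rail at the wheel and clears the guide (top image, guide at (195,215)). I'll touch down gently.

Request:
apply_moves(series="0 0 2 0 0;0 0 3 0 0;0 0 4 0 0;0 0 4.5 0 0;0 0 4.5 0 0")

```text
time_s: 3.4
eef_pos: [0.5053, 0.0587, 0.0554]
ee_rot: [-0.016, 1.0, -0.0, 0.0]
force: [-1.1, 0.4, 4.9]
width: 0.0007
```

Request:
apply_moves(series="0 -2 0 0 0;0 -4 0 0 0;0 -6 0 0 0;0 -9 0 0 0;0 -12 0 0 0;0 -15 0 0 0;0 -18 0 0 0;0 -21 0 0 0;0 -23 0 0 0;0 -24 0 0 0;0 -24 0 0 0")

```text
time_s: 4.5
eef_pos: [0.5061, 0.0345, 0.056]
ee_rot: [-0.016, 1.0, -0.0, 0.0]
force: [-3.1, -0.6, 11.8]
width: 0.0005
```

Request:
apply_moves(series="0 0 -3 0 0;0 0 -6 0 0;0 12 -6 0 0;0 24 -6 0 0;0 24 -6 0 0;0 24 -6 0 0;0 24 -6 0 0")

```text
time_s: 5.2
eef_pos: [0.5052, 0.0587, 0.061]
ee_rot: [-0.016, 1.0, -0.0, -0.0]
force: [0.5, -0.2, -0.7]
width: 0.0006
```

Run:
```python
from h import *
s=sense();print(s["eef_pos"],s["force"])
ims=[]
for n in("top","side"):
    d=snapshot(n);o=snapshot(n) ;o["img"]=np.load(f"pics/{n}.npy")
    A=rect(o,n,-60,20,55,.054,3);B=rect(d,n,-60,20,55,.054,3);ims.append(np.hstack([A,B]))
cv2.imwrite("pics/g1.png",cv2.resize(np.clip(np.vstack(ims),0,255)[:,:,::-1].astype(np.uint8),None,fx=.9,fy=.9))
```

```text
[0.50516418 0.05874187 0.06099933] [ 0.49508544 -0.1840248  -0.74920318]
```

View pics/g1.png

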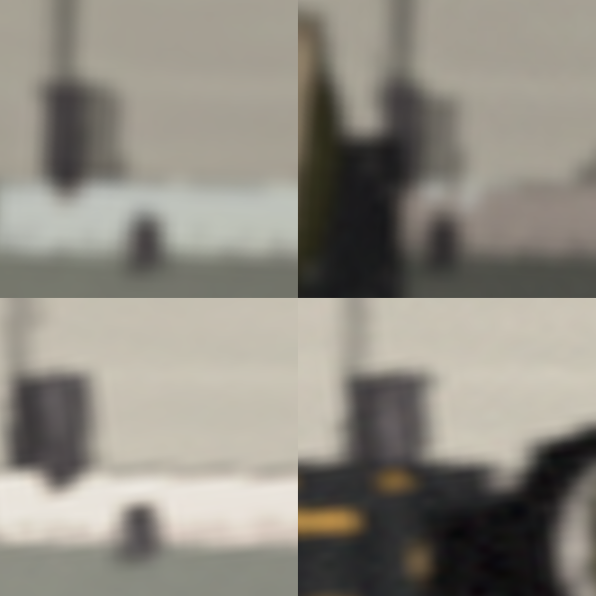

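Guide fence moved from column 65 to 102 at 2.7 px/mm, about 14 mm, so the wheel rolls well. Second stroke: 23 mm.

Request:
apply_moves(series="0 0 3 0 0;0 0 5 0 0;0 0 5.5 0 0;0 -3 5.5 0 0;0 -6 5.5 0 0;0 -9 5.5 0 0;0 -12 5.5 0 0;0 -15 5.5 0 0;0 -18 5.5 0 0;0 -21 5.5 0 0;0 -23 5.5 0 0;0 -23 5.5 0 0")

```text
time_s: 6.6
eef_pos: [0.5059, 0.0354, 0.0562]
ee_rot: [-0.015, 1.0, -0.0, 0.0]
force: [-1.9, -0.9, 7.8]
width: 0.0008
```

Request:
apply_moves(series="0 0 -5 0 0;0 50 -50 0 0;0 100 -60 0 0;0 150 -60 0 0;0 150 -60 0 0;0 150 -60 0 0;0 150 -60 0 0")

```text
time_s: 7.3
eef_pos: [0.5012, 0.1852, 0.1155]
ee_rot: [-0.016, 1.0, -0.0, -0.0]
force: [-0.1, 0.6, -0.5]
width: 0.0003
```

Run:
```python
from h import *
s=sense();print(s["time_s"],s["eef_pos"],s["force"])
ims=[]
for n in("top","side"):
    d=grab(n,6);np.save(f"pics/{n}2.npy",d["img"]);o=dict(d);o["img"]=np.load(f"pics/{n}.npy")
    A=rect(o,n,-85,30,35,.054,5);B=rect(d,n,-85,30,35,.054,5);ims.append(np.hstack([A,B]))
cv2.imwrite("pics/g2.png",cv2.resize(np.clip(np.vstack(ims),0,255)[:,:,::-1].astype(np.uint8),None,fx=.85,fy=.85))
```

```text
7.3 [0.50115802 0.18521549 0.1154534 ] [-0.05585758  0.55223087 -0.47647521]
```

View pics/g2.png

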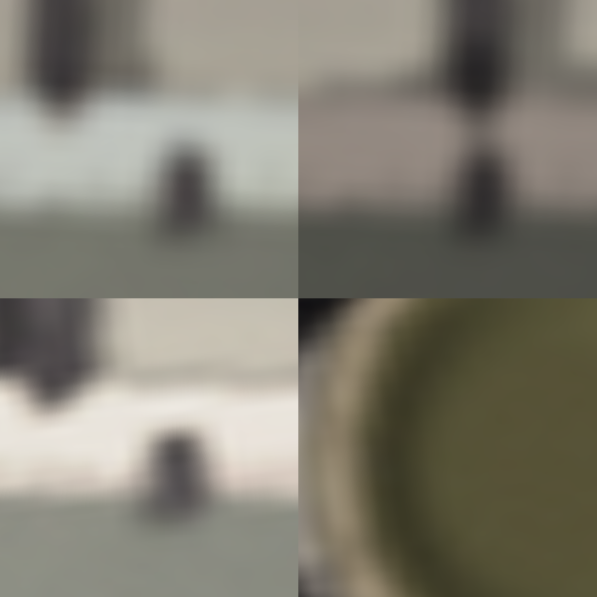

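In the top view the guide nose (479,108) is now almost above the tab nose (483,152), about 1 mm short. I'll measure this numerically.

Run:
```python
from h import *
def prof(img,d,n,cy):
    d=dict(d);d["img"]=img
    R=rect(d,n,-85,cy,14,.054,5).mean(2) # 141x141
    out=[]
    for r in range(0,141,7):
        L=R[max(r-2,0):r+3].mean(0);bg=np.median(np.r_[L[:15],L[-15:]]);w=np.clip(bg-L-.4*(bg-L.min()),0,None)
        out.append((round(-85+14-r/5,1),round(cy+14-(w*np.arange(141)).sum()/w.sum()/5,2),int(bg-L.min())))
    return out
d=snapshot("top")
print("now");print(prof(np.load("pics/top2.npy"),d,"top",21))
print("start tab");print(prof(np.load("pics/top.npy"),d,"top",21));print("start guide");print(prof(np.load("pics/top.npy"),d,"top",50))
s=snapshot("side");print("side start tab");print(prof(np.load("pics/side.npy"),s,"side",23));print("guide");print(prof(np.load("pics/side.npy"),s,"side",53))
```

```text
now
[(-71.0, np.float64(23.12), 67), (-72.4, np.float64(23.0), 65), (-73.8, np.float64(22.94), 64), (-75.2, np.float64(22.76), 60), (-76.6, np.float64(22.71), 52), (-78.0, np.float64(22.71), 45), (-79.4, np.float64(22.48), 39), (-80.8, np.float64(22.3), 35), (-82.2, np.float64(22.11), 35), (-83.6, np.float64(21.74), 39), (-85.0, np.float64(21.53), 47), (-86.4, np.float64(21.47), 56), (-87.8, np.float64(21.37), 66), (-89.2, np.float64(21.41), 74), (-90.6, np.float64(21.5), 79), (-92.0, np.float64(21.48), 81), (-93.4, np.float64(21.54), 78), (-94.8, np.float64(21.6), 74), (-96.2, np.float64(21.6), 69), (-97.6, np.float64(21.71), 61), (-99.0, np.float64(21.83), 54)]
start tab
[(-71.0, np.float64(32.93), 21), (-72.4, np.float64(32.91), 15), (-73.8, np.float64(32.74), 9), (-75.2, np.float64(32.24), 3), (-76.6, np.float64(18.97), 1), (-78.0, np.float64(21.43), 2), (-79.4, np.float64(21.6), 7), (-80.8, np.float64(21.49), 14), (-82.2, np.float64(21.54), 24), (-83.6, np.float64(21.33), 41), (-85.0, np.float64(21.13), 57), (-86.4, np.float64(21.11), 74), (-87.8, np.float64(21.06), 92), (-89.2,
[... 1578 characters left out ...]
, (-99.0, np.float64(23.98), 48)]
guide
[(-71.0, np.float64(52.55), 117), (-72.4, np.float64(52.59), 123), (-73.8, np.float64(53.05), 113), (-75.2, np.float64(53.23), 86), (-76.6, np.float64(53.64), 61), (-78.0, np.float64(54.17), 32), (-79.4, np.float64(54.45), 15), (-80.8, np.float64(56.82), 4), (-82.2, np.float64(58.67), 0), (-83.6, np.float64(56.33), 1), (-85.0, np.float64(58.37), 1), (-86.4, np.float64(59.68), 2), (-87.8, np.float64(59.67), 4), (-89.2, np.float64(54.88), 4), (-90.6, np.float64(51.31), 7), (-92.0, np.float64(48.8), 6), (-93.4, np.float64(50.62), 9), (-94.8, np.float64(56.21), 8), (-96.2, np.float64(56.91), 4), (-97.6, np.float64(64.26), 1), (-99.0, np.float64(48.65), 0)]
```

Request:
apply_moves(series="0 -50 0 0 0;0 -100 10 0 0;0 -135 40 0 0;0 -137 54 0 0;0 -137 57 0 0;0 -137 59 0 0;0 -137 60 0 0;0 -137 60 0 0")

```text
time_s: 8.8
eef_pos: [0.5058, 0.0493, 0.0564]
ee_rot: [-0.016, 1.0, -0.0, 0.001]
force: [-0.2, 0.3, 2.2]
width: 0.0007
```

Request:
apply_moves(series="0 0 0.5 0 0;0 -0.7 0.5 0 0;0 -1.4 0.5 0 0;0 -2.1 0.5 0 0;0 -2.1 0.5 0 0;0 -2.1 -2 0 0;0 -2.1 -5 0 0")

```text
time_s: 9.5
eef_pos: [0.5057, 0.0469, 0.061]
ee_rot: [-0.016, 1.0, -0.0, 0.0]
force: [-0.8, 0.6, 0.1]
width: 0.0005
```

Request:
apply_moves(series="0 0 -50 0 0;30 50 -100 0 0;80 100 -120 0 0;130 150 -120 0 0;170 200 -120 0 0;190 220 -120 0 0;190 220 -120 0 0;190 220 -120 0 0;190 220 -120 0 0")

```text
time_s: 10.4
eef_pos: [0.3081, 0.2614, 0.181]
ee_rot: [-0.017, 1.0, 0.0, 0.0]
force: [0.7, -0.1, -0.9]
width: 0.0006
```

```bash
cat >> h.py <<'E'
def prof(d,n,cy,xs=(-72,-75,-77,-78,-86,-88,-90,-92,-94)):
    R=rect(d,n,-85,cy,16,.054,5).mean(2);out=[]
    for x in xs:
        r=int((-85+16-x)*5);L=R[max(r-2,0):r+3].mean(0);bg=np.median(np.r_[L[:15],L[-15:]]);w=np.clip(bg-L-.5*(bg-L.min()),0,None)
        out.append((x,float(round(cy+16-(w*np.arange(161)).sum()/w.sum()/5,2)),int(bg-L.min())))
    return out
E
python3 - <<'E'
from h import *
s=sense();print(s["time_s"],s["eef_pos"],s["force"])
ims=[]
for n in("top","side"):
    d=grab(n,6);np.save(f"pics/{n}3.npy",d["img"])
    ims.append(np.hstack([rect(d,n,-85,22,35,.054,5),rect(d,n,-112,-120,35,.053,5)]))
    print(n,prof(d,n,22))
cv2.imwrite("pics/g3.png",cv2.resize(np.clip(np.vstack(ims),0,255)[:,:,::-1].astype(np.uint8),None,fx=.85,fy=.85))
E
```

```text
10.4 [0.30805387 0.26140379 0.18097001] [ 0.70868298 -0.14934262 -0.85614735]
top [(-72, 21.04, 81), (-75, 20.9, 78), (-77, 20.87, 65), (-78, 20.9, 59), (-86, 21.06, 73), (-88, 21.02, 95), (-90, 21.13, 108), (-92, 21.12, 115), (-94, 21.15, 110)]
side [(-72, 23.49, 105), (-75, 23.47, 78), (-77, 23.45, 51), (-78, 23.49, 41), (-86, 23.43, 142), (-88, 23.36, 141), (-90, 23.17, 131), (-92, 23.04, 120), (-94, 22.83, 108)]
```

View pics/g3.png

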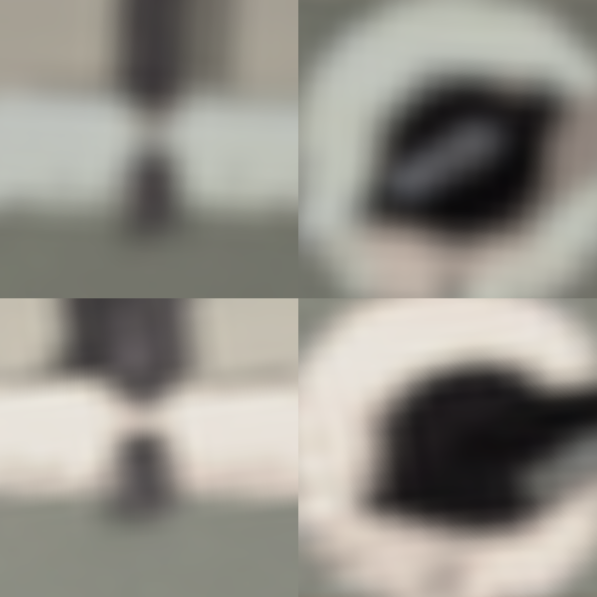

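Guide nose and tab nose agree in both views: top 20.88 against 21.08 mm, side 23.46 against 23.4 mm. The guide is set. Next I'll refine the dial centre, mark direction and pointer angle.

```bash
cat > dial.py <<'E'
from h import *
from scipy.optimize import least_squares
def dial(d,n):
    s=5;K=rect(d,n,-112,-120,50,.053,s);g=K.min(2);c=50*s
    pts=[]
    for a in np.radians(np.arange(0,360,4)):
        r=np.arange(33,47,.2);u=np.array([np.cos(a),np.sin(a)])
        v=cv2.remap(g,(c+r*s*u[0]).astype(np.float32)[None],(c+r*s*u[1]).astype(np.float32)[None],1)[0]
        gr=np.gradient(cv2.GaussianBlur(v[None],(0,0),3)[0]);i=gr.argmin()
        if gr[i]<-1.2 and 3<i<len(r)-4: pts.append(u*r[i])
    p=np.array(pts);f=least_squares(lambda q:np.hypot(*(p-q[:2]).T)-q[2],[0,0,40],loss="soft_l1",f_scale=.5)
    q=f.x[:2]
    y,x=np.mgrid[:g.shape[0],:g.shape[1]];X=(x-c)/s-q[0];Y=(y-c)/s-q[1];rr=np.hypot(X,Y);th=np.degrees(np.arctan2(X,Y)) # ccw from down
    best=[]
    for r0 in(29,31,33,35):
        b=(abs(rr-r0)<1.5)&(abs(th)<20);w=np.clip(np.percentile(g[b],70)-g[b]-8,0,None);best.append(round(float((w*th[b]).sum()/w.sum()),2))
    wd=DI+OFF[n]+(-q[1]*ex-q[0]*ey)/1000
    print(n,"n",len(p),"centre off(img mm)",f.x.round(2),"resid",np.abs(f.fun).mean().round(2),"world",wd.round(4),"mark ang by r",best);return q
def line(d,n,q):
    s=5;K=rect(d,n,-112,-120,40,.0835,s);g=cv2.GaussianBlur(K.min(2),(0,0),2);y,x=np.mgrid[:g.shape[0],:g.shape[1]]
    X=(x-200)/s-q[0];Y=(y-200)/s-q[1];m=np.hypot(X,Y)<24
    return g,X,Y,m
E
python3 - <<'E'
from dial import *
for n in("top","side"):
    d=snapshot(n);d["img"]=np.load(f"pics/{n}3.npy");q=dial(d,n)
    if n=="top":
        g,X,Y,m=line(d,n,q)
        t=np.hypot(X,Y)<19
        w=np.where(t,np.clip(g-55,0,60),0);w[g>120]=0
        # keep the blob nearest the middle
        k,l,st,ce=cv2.connectedComponentsWithStats((w>0).astype(np.uint8))
        for i in range(1,k):
            b=l==i
            if b.sum()<300: continue
            P=np.c_[X[b],Y[b]];mu=np.average(P,0,w[b]);C=np.cov(P.T,aweights=w[b]);e,v=np.linalg.eigh(C);a=v[:,1]
            print("blob",b.sum(),mu.round(1),"std",np.sqrt(e).round(1),"dir",np.degrees(np.arctan2(a[0],a[1])).round(1))
E
```

```text
top n 85 centre off(img mm) [ 2.57  3.66 40.  ] resid 0.94 world [ 0.5125 -0.1932] mark ang by r [-4.07, -4.8, -6.05, -7.49]
blob 5372 [ 3.1 -8.2] std [ 5.9 12.8] dir -118.1
blob 4926 [-7.7  4. ] std [1.9 6.2] dir -61.1
side n 78 centre off(img mm) [ 0.9   1.06 40.33] resid 1.12 world [ 0.5123 -0.1936] mark ang by r [-3.08, -4.29, -5.22, -1.35]
```

Run:
```python
from dial import *
Q={"top":(2.57,3.66),"side":(.9,1.06)}
for n in("top","side"):
    d=snapshot(n);d["img"]=np.load(f"pics/{n}3.npy")
    s=5;g=rect(d,n,-112,-120,50,.053,s);c=250
    th=np.radians(np.arange(-24,26,2));
    for r in (26,28,30,32,34,36,38):
        px=(c+s*(Q[n][0]+r*np.sin(th))).astype(np.float32)[None];py=(c+s*(Q[n][1]+r*np.cos(th))).astype(np.float32)[None]
        v=cv2.remap(g,px,py,1)[0].mean(1);L=np.interp(th,[th[0],th[-1]],[v[:4].mean(),v[-4:].mean()])
        w=np.clip(L-v-.5*(L-v).max(),0,None)
        print(n,r,"mid",np.degrees((w*th).sum()/w.sum()).round(2),(v).round().astype(int))
```

```text
top 26 mid -2.58 [180 179 178 176 173 169 165 161 157 154 152 152 154 157 161 166 171 174
 177 180 183 184 184 183 183]
top 28 mid -3.05 [181 180 179 177 173 169 165 160 154 150 148 148 151 156 162 169 175 178
 182 184 186 186 186 187 187]
top 30 mid -3.54 [180 179 179 178 174 169 163 157 151 146 144 145 149 156 163 172 178 182
 186 189 189 187 186 185 184]
top 32 mid -3.72 [176 175 173 172 170 165 161 156 151 146 144 145 150 157 166 173 179 183
 186 187 187 185 184 182 181]
top 34 mid -3.79 [167 166 165 164 163 161 158 154 150 147 144 146 150 157 165 171 177 181
 184 185 183 180 177 174 172]
top 36 mid -3.4 [156 151 147 147 147 148 148 147 145 143 142 143 146 150 155 159 162 165
 169 171 171 172 170 166 163]
top 38 mid -1.85 [133 130 128 129 130 133 134 133 133 132 131 130 133 134 137 139 142 144
 147 149 149 150 147 145 147]
side 26 mid -1.22 [207 206 204 203 201 199 196 193 190 187 185 184 184 186 189 192 196 200
 204 208 210 211 211 211 210]
side 28 mid -1.61 [208 207 206 203 200 196 192 187 182 178 175 174 175 178 183 188 194 200
 206 209 212 214 216 218 220]
side 30 mid -3.06 [209 208 206 202 198 192 187 182 177 174 172 172 174 179 185 193 200 207
 213 216 217 217 218 219 220]
side 32 mid -3.97 [204 204 204 201 196 190 184 179 175 173 173 174 177 182 189 197 204 210
 214 215 215 215 216 218 219]
side 34 mid -4.54 [197 197 196 194 192 189 185 182 181 180 180 181 182 186 191 198 204 208
 210 209 207 204 204 206 209]
side 36 mid 0.13 [180 181 183 185 186 186 184 182 180 180 180 179 179 180 182 185 187 189
 188 186 184 183 185 190 195]
side 38 mid 17.82 [160 161 162 163 167 172 175 174 173 172 170 168 165 163 161 163 164 163
 160 158 156 155 156 162 169]
```

Mark: about −3.2° in my press frame, so 178.8° world. Pointer: −61.5°, so 120.5° world. Knob axis: (0.5124, −0.1934). I'll move above the knob with the jaws across the bar.

Request:
apply_moves(series="-189 -462 0 61 60;-189 -462 0 61 60;-189 -462 0 61 60;-189 -462 0 61 60;-189 -462 0 61 60;-189 -462 0 61 60;-189 -462 0 61 60;-189 -462 0 61 60;-189 -462 0 61 60;-189 -462 0 61 60;-189 -462 0 61 60;-189 -462 0 61 60", squeeze=15)

```text
time_s: 12.4
eef_pos: [0.5119, -0.1958, 0.18]
ee_rot: [0.495, 0.869, 0.0, -0.001]
force: [-0.3, 0.4, 0.7]
width: 0.0529
```

Request:
apply_moves(series="0 0 0 0 60;0 0 0 0 60")

```text
time_s: 12.6
eef_pos: [0.5118, -0.194, 0.1809]
ee_rot: [0.493, 0.87, 0.0, -0.0]
force: [0.2, -0.8, -0.2]
width: 0.0532
```

```bash
cat > need.py <<'E'
from h import *
import sys
x,y,z,a=map(float,sys.argv[1:]);s=sense();qx,qy=s["ee_rot"][:2];t=2*np.arctan2(qy,qx);p=s["eef_pos"]
D=np.array([x,y])-p[:2];print("t",s["time_s"],"pos",p.round(4),"xang",(np.degrees(t)%360).round(2),"j6",s["joint_pos"][5].round(2),"F",s["force"].round(1))
print("dx dy dz mm",(D@[np.cos(t),np.sin(t)]*1e3).round(1),(D@[np.sin(t),-np.cos(t)]*1e3).round(1),((p[2]-z)*1e3).round(1),"turn",(-((a-np.degrees(t)+180)%360-180)).round(2))
E
python3 need.py .5124 -.1934 .062 120.5
```

```text
t 12.6 pos [ 0.5118 -0.194   0.1809] xang 120.86 j6 -1.12 F [ 0.2 -0.8 -0.2]
dx dy dz mm 0.2 0.8 118.9 turn 0.36
```

Request:
apply_moves(series="0 1 40 0 60;0 1 75 0 60;0 1 95 0 60;0 1 106 0 60;0 1 113 0 60;0 1 118 0 60;0 1 118 0 60;0 1 118 0 60")

```text
time_s: 13.4
eef_pos: [0.5133, -0.1949, 0.0633]
ee_rot: [0.494, 0.869, -0.0, 0.001]
force: [-1.1, 0.2, 0.7]
width: 0.0528
```

Request:
apply_moves(series="0 0 0 0 40;0 0 0 0 25;0 0 0 0 15;0 0 0 0 10;0 0 0 0 5;0 0 0 0 5;0 0 0 0 5;0 0 0 0 5")

```text
time_s: 14.2
eef_pos: [0.5117, -0.1954, 0.0626]
ee_rot: [0.494, 0.869, -0.001, -0.001]
force: [-7.6, -4.3, 3.2]
width: 0.0121
```

```bash
python3 need.py .5124 -.1934 .062 178.8; python3 -c "
from station import sense;s=sense();print(s['width'],s['ft_torque'])"
```

```text
t 14.2 pos [ 0.5117 -0.1954  0.0626] xang 120.79 j6 -1.12 F [-7.6 -4.3  3.2]
dx dy dz mm 1.4 1.6 0.6 turn -58.01
0.012100432301213765 [-0.71175462  1.16452938 -0.00595809]
```

The knob is gripped (width 12.1 mm) with about 8.7 N of side load along tool −y. I'll ease the centring first.

Request:
apply_moves(series="0 -0.5 0 0 5;0 -1 0 0 5;0 -1 0 0 5;0 -1 0 0 5")

```text
time_s: 14.6
eef_pos: [0.5117, -0.1955, 0.0626]
ee_rot: [0.494, 0.869, -0.0, -0.0]
force: [-5.1, -2.2, 2.9]
width: 0.012
```

Request:
apply_moves(series="0 -1.5 0 0 5;0.5 -1.5 0 -5 5;0.5 -1.5 0 -11 5;0.5 -1.5 0 -17 5;0.5 -1.5 0 -23 5;0.5 -1.5 0 -28 5;0.5 -1.5 0 -30 5;0.5 -1.5 0 -30 5")

```text
time_s: 15.4
eef_pos: [0.5113, -0.1957, 0.0627]
ee_rot: [0.252, 0.968, 0.0, 0.001]
force: [3.0, -0.2, -1.6]
width: 0.0117
```

```bash
python3 need.py .5117 -.1955 .062 178.8
```

```text
t 15.4 pos [ 0.5113 -0.1957  0.0627] xang 150.79 j6 -1.64 F [ 3.  -0.2 -1.6]
dx dy dz mm -0.2 0.4 0.7 turn -28.01
```

Request:
apply_moves(series="0 0 0 -5 5;0 0 0 -11 5;0 0 0 -17 5;0 0 0 -22 5;0 0 0 -26 5;0 0 0 -28 5;0 0 0 -28 5;0 0 0 -28 5")

```text
time_s: 16.2
eef_pos: [0.5112, -0.1959, 0.0627]
ee_rot: [0.011, 1.0, -0.0, 0.001]
force: [5.4, -1.6, -1.7]
width: 0.0117
```

Request:
apply_moves(series="0 0 0 0 20;0 0 0 0 30;0 0 0 0 40;0 0 -10 0 40;0 0 -50 0 40;50 40 -100 0 40;100 90 -120 0 40;150 140 -120 0 40;200 190 -120 0 40;220 240 -120 0 40;220 280 -120 0 40;220 280 -120 0 40")

```text
time_s: 17.4
eef_pos: [0.3063, 0.0658, 0.1824]
ee_rot: [0.012, 1.0, -0.0, 0.001]
force: [2.1, 0.6, 0.5]
width: 0.0352
```

```bash
python3 need.py .5117 -.1955 .062 178.8
python3 - <<'E'
from h import *
ims=[]
Q={"top":(2.57,3.66),"side":(.9,1.06)}
for n in("top","side"):
    d=grab(n,6);np.save(f"pics/{n}4.npy",d["img"]);q=Q[n]
    ims.append(np.hstack([rect(d,n,-112-q[1],-120-q[0],42,.053,5),rect(d,n,-112-q[1],-120-q[0],42,.0835,5)]))
    print(n,prof(d,n,22))
o=np.clip(np.vstack(ims),0,255)[:,:,::-1];cv2.imwrite("pics/k1.png",cv2.resize(o.astype(np.uint8),None,fx=.7,fy=.7))
E
```

```text
t 17.4 pos [0.3063 0.0658 0.1824] xang 178.67 j6 -1.72 F [2.1 0.6 0.5]
dx dy dz mm -211.4 -256.4 120.4 turn -0.13
top [(-72, 21.02, 81), (-75, 20.87, 78), (-77, 20.86, 64), (-78, 20.92, 59), (-86, 21.05, 73), (-88, 21.02, 95), (-90, 21.13, 108), (-92, 21.12, 115), (-94, 21.14, 110)]
side [(-72, 23.5, 105), (-75, 23.47, 78), (-77, 23.45, 51), (-78, 23.48, 40), (-86, 23.43, 143), (-88, 23.37, 141), (-90, 23.18, 132), (-92, 23.03, 121), (-94, 22.83, 109)]
```

View pics/k1.png

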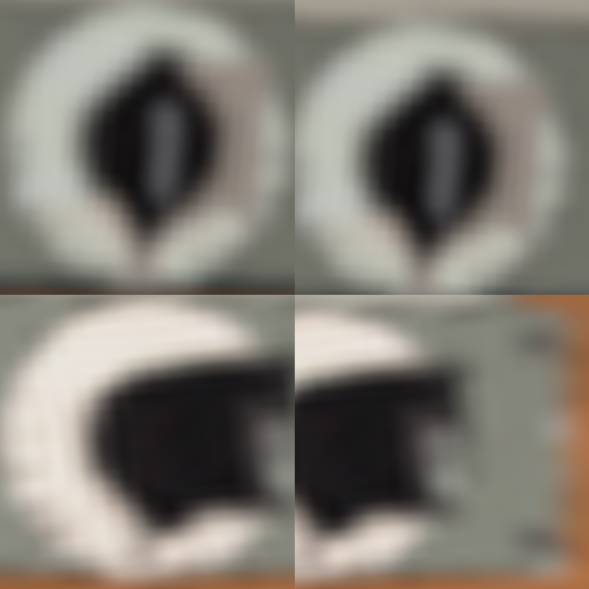

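Top view: the pointer wedge tip and the mark run together at about (147,240), and the white line is near vertical. The side view is blocked by knob height at the top but shows the tip at (165,525) close to the mark. I'll check the remaining angle numerically.

Run:
```python
from h import *
from scipy.optimize import least_squares
for n in("top","side"):
  d=snapshot(n)
  for f in("","3","4"):
    d["img"]=np.load(f"pics/{n}{f}.npy");s=5;g=rect(d,n,-112,-120,52,.053,s).max(2) if 0 else rect(d,n,-112,-120,52,.053,s)[...,2];c=52*s
    g=cv2.GaussianBlur(g,(0,0),3)
    def edges(q):
        out=[]
        for a in np.radians(np.arange(0,360,3)):
            r=np.arange(34,46.1,.2);u=np.array([np.cos(a),np.sin(a)]);p=q[:,None]+u[:,None]*r
            v=cv2.remap(g,(c+s*p[0]).astype(np.float32)[None],(c+s*p[1]).astype(np.float32)[None],1)[0]
            gr=np.gradient(v);i=gr.argmin()
            if gr[i]<-.8 and 2<i<len(r)-3: out.append(q+u*r[i])
        return np.array(out)
    q=np.array([2.,2.])
    for _ in range(4):
        p=edges(q);F=least_squares(lambda x:np.hypot(*(p-x[:2]).T)-x[2],[*q,40],loss="cauchy",f_scale=.3);q=F.x[:2]
    th=np.radians(np.arange(-20,20.5,1));res=[]
    for r in(30,32,34,36):
        v=cv2.remap(g,(c+s*(q[0]+r*np.sin(th))).astype(np.float32)[None],(c+s*(q[1]+r*np.cos(th))).astype(np.float32)[None],1)[0]
        w=np.clip(np.percentile(v,50)-v,0,None)**2;m=abs(th-th[v.argmin()])<.14
        res.append((np.degrees(th[v.argmin()]).round(),np.degrees((w*th*m).sum()/(w*m).sum()).round(1)))
    print(n,f,"centre",F.x.round(2),"n",len(p),"inl",(abs(np.hypot(*(p-q).T)-F.x[2])<.6).sum(),[tuple(map(float,x)) for x in res])
    if n=="top" and f!="" :
        k=rect(d,n,-112,-120,40,.0835,s).min(2);y,x=np.mgrid[:k.shape[0],:k.shape[1]];X=(x-200)/s-q[0];Y=(y-200)/s-q[1]
        w=np.where(np.hypot(X,Y)<19,np.clip(k-55,0,60),0);w[k>120]=0
        K,l,st,ce=cv2.connectedComponentsWithStats((w>0).astype(np.uint8))
        for i in range(1,K):
            b=l==i
            if b.sum()<800: continue
            P=np.c_[X[b],Y[b]];mu=np.average(P,0,w[b]);e,vv=np.linalg.eigh(np.cov(P.T,aweights=w[b]));a=vv[:,1];a=a*np.sign(a[1]);print("  line",b.sum(),mu.round(1),np.sqrt(e).round(1),np.degrees(np.arctan2(a[0],a[1])).round(1))
```

```text
top  centre [ 2.63  3.48 39.96] n 120 inl 40 [(-4.0, -4.2), (-4.0, -4.6), (-4.0, -4.9), (-4.0, -5.0)]
top 3 centre [ 2.92  3.47 39.87] n 120 inl 48 [(-4.0, -4.6), (-5.0, -5.1), (-4.0, -5.2), (-4.0, -5.4)]
  line 5504 [ 3.9 -7.6] [ 5.9 12.9] 60.0
  line 4840 [-7.8  4.1] [1.9 6.1] -60.8
top 4 centre [ 3.27  3.68 40.3 ] n 118 inl 52 [(-4.0, -3.7), (-4.0, -4.0), (-4.0, -4.2), (-4.0, -4.1)]
  line 6777 [ 8.6 -7. ] [ 6.  11.7] 58.0
  line 5057 [-0.   5.9] [1.8 6.4] -3.3
side  centre [ 0.55  1.49 40.07] n 108 inl 41 [(-3.0, -3.4), (-4.0, -4.3), (-3.0, -3.8), (1.0, -0.7)]
side 3 centre [ 0.6   1.06 40.13] n 107 inl 35 [(-3.0, -3.0), (-4.0, -4.1), (-4.0, -4.4), (0.0, -1.8)]
side 4 centre [-0.13  1.02 39.64] n 95 inl 34 [(2.0, 2.2), (0.0, 0.0), (1.0, 0.3), (3.0, 1.9)]
```

The white line reads −3.3°, the same as the gripper's release angle. The mark reads −3.7 to −4.2°, which agrees within measuring error. The guide is unchanged and the arm is clear, so I'm handing in.

```bash
python3 -c "
from station import sign_off;print(sign_off())"
```

```text
the job is handed in; nothing more can be done
None
```

The guide is lined up with the tab and the knob pointer stands at the long mark. I handed the job in at about 18 s of robot time.

- **Side guide:** I rolled the thumbwheel with the closed fingertips in three strokes (24, 23 and 2 mm). The top view puts the guide nose within 0.2 mm of the tab nose and the side view within 0.1 mm. The guide readings were unchanged after the knob work.
- **Impression knob:** I pinched the knob across the bar, turned it 58° counter-clockwise and released it. The white line on top reads −3.3°, which matches the gripper's angle at release. The mark reads about −4° in the top view.
- **Disagreeing check:** Before the turn, the side view put the mark at about −3 to −4.4° on its usable rings, which agrees. In the last side picture the knob hid the mark and the readings scattered from 0 to 2°, so I did not rely on it. I expect the knob to be within about 1 to 2° of the mark.
- **Forces and clearance:** Sensed forces between moves stayed below about 12 N. The arm was clear of everything at the end. I did not check each bystander separately.

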